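# Screw the stray cap home on the canister

### The job

The canister of tile primer has been left open; its clean green cap is in the bench case, under one of the two sliding covers. Slide that cover over or under the other one, take the cap out and set it on the canister's neck, turn it backwards (anticlockwise) until it drops level into the thread starts, then screw it clockwise until it is fully home, and let go. Leave the other things on the bench and in the case where they are, standing as they stand.

Things in the scene. Friction and masses are not known exactly. Their poses are not given: they have to be found in the camera images.
- canister: white 5-litre canister, blue labels, full: too heavy to budge. 190 (own x) x 140 (own y), body 185 high; carrying handle (20 thick, up to 218 high) along its own x over its rear (+x) half. Origin at the centre of its underside. The open threaded neck stands over its own -x half, see mouth (mm)
- mouth (a point): centre of the hard rim of the neck, on its upright axis, 230 above the bench, 45 from the canister's middle towards its own -x. Neck outside diameter 44.6 with a small lead-in cone. A black rubber seal (diameter 38) stands 4 proud of the rim; it is springy, about 1 N per mm, and yields 4.5 (mm)
- thread (a point): on the neck's axis, 10 below the rim. Here three thread ramps 120 deg apart (outside diameter 54, 4 thick) each run 85 deg clockwise seen from above, falling 5.3, and end at an upright stop rib 4 higher than the ramp there. Gap from a rib to the next ramp's start: 30 deg. Where the starts lie about the axis differs every time; it does not follow the canister's yaw (mm)
- cap: bright green quarter-turn screw cap, about 70 g: outside diameter 63, inside 57 (47 between lugs), skirt with disc 20 high, grip bar on top, 38 high in all. Origin at the centre of the skirt's lower edge, z up, x along the bar. Inside the lower edge three lugs 120 deg apart, 5 wide, 3 high. Starts skirt down on the case's floor under one of the covers, turned any way (mm)
- bar (a point): middle of the top of the cap's straight grip bar: 48 long along the cap's x, 14 wide along its y, 18 high above the disc. The bar is what one grips or pushes round. Held by it the cap stays level; left loose on top of the ramps it can tip and jam askew (mm)
- disc (a point): centre of the cap's flat top disc, 20 above its origin, at the foot of the bar. Height of cap's origin relative to mouth, let go: lugs riding on the ramps -9 to -4 (climbs when turned anticlockwise, ribs block clockwise); dropped through the gaps, lying on the seal, -12 (some 18 deg of free turn); then 80 to 105 deg clockwise, 0.2 N m, draws it to -16: lugs at the stops, fully home (mm)
- case: low wooden case fixed to the bench, 240 (own x) x 380 (own y), rim 56 high, floor 6 thick; a wall at own y = 0, 48 high, parts it into a left (+y) and a right (-y) half. Origin at the centre of its underside. Two clear covers slide along its y between aluminium rails (tops 74 high) (mm)
- cover_l (a joint): travel in m of the upper, left cover (closes the +y half; faces 67 and 71 mm above the bench): 0 shut, grows to 0.155 as it slides along the case's -y over the other cover. Resists with about 2 N, stays where it is left. Open fully, its half is clear from 30 mm beside the case's middle outwards
- cover_r (a joint): travel in m of the lower, right cover (closes the -y half; faces 60 and 64 mm above the bench): 0 shut, grows to 0.155 as it slides along the case's +y under the other cover. Same resistance and opening
- cover_l_pull (a point): middle of the upright aluminium pull strip near the outer (+y) end of the left cover: 100 long along the case's x, 8 thick along its y, 20 high, from 71 to 91 above the bench; moves with the cover; axes as the case's (mm)
- cover_r_pull (a point): the same near the outer (-y) end of the right cover: strip from 64 to 84 above the bench (mm)
- tub: small white pot with an orange lid, diameter 54, height 44; origin at the centre of its underside; stands in the half of the case where the cap is not (mm)
- tile_stack: stack of four coloured 40 x 40 tiles, 24 high; origin at the centre of its underside; in the case, far side of the left (+y) half (mm)
- bead_jar: small amber jar with a steel lid, diameter 40, height 46; origin at the centre of its underside; in the case, far side of the right (-y) half (mm)
- sealer_bottle: blue upright bottle, diameter 68, height 200; origin at the centre of its underside; close in front of the canister (mm)
- grout_pot: grey pot with a red lid, diameter 48, height 60; origin at the centre of its underside; on the bench between the robot and the case (mm)
- bowls: stack of three mixing bowls, diameter 116, height 66; origin at the centre of its underside; back of the bench (mm)
- pink_box: clear lidded box of pink tesserae, 97 x 122 x 75 high; origin at the centre of its underside; back of the bench (mm)
Things that resemble listed ones, but are neither listed nor needed, are in the scene too. Leave any purple look-alike of the canister alone.

How it is judged:
By the outcome, as a careful person would: the job done as asked, in the order asked, and still so for the second after the job is handed in, with the robot touching nothing.
It also fails if it takes over 70 s, if anything falls off the work surface, if the arm or the gripper's body presses on something with over 40 N, if the wrist force passes 120 N, or if a joint passes its speed limit or range.

### The arm

A 6-joint arm with a two-finger parallel gripper is mounted at the origin on the work surface. World frame = base frame: x ahead of the robot, y to its left, z up, the work surface at z = 0. Lengths are in m, angles in rad, forces in N, time in s.
With the tool pointing down it reaches from about 0.375 to 0.9 m from the base axis. Payload 3.1 kg.
Tool frame: the origin (TCP) lies on the centre line of the jaws, within the pads' length; the fingertips stand robot.tip_reach ahead of it and the grasp point (between the pads) lies 8 mm behind it (robot.tip_reach is the distance from the TCP to the fingertips, in m); z points along the fingers, y is the line along which they close (so a half turn about z gives the same grasp; the last joint's range is limited). The gripper opens to 87 mm and grips with 3 to 60 N. Pads are 19 mm wide; open, the fingers measure 117 mm over their backs; the gripper's body (75 mm by 190 mm) begins 51 mm behind the grasp point.
Start: joints at [1.036, 0.527, 1.433, -0, 1.181, -0.178], TCP at [0.218, 0.586, 0.196] pointing down, gripper open.
Joint ranges: [-3.08, 3.08], [-0.75, 2.2], [0.22, 2.44], [-1.43, 4.57], [0, 2.65], [-2.85, 2.85]. Speed limits (rad/s): [2.79, 2.79, 3.14, 3.14, 3.14, 3.14].

### API

Orientations are given as a unit quaternion [x, y, z, w].
In Python, from rig import robot gives the robot as it stands.
- The arm moves only by the tool jog_arm, never from a script. Its argument "motion" is one flat list of numbers, 7 for each row, row after row: the shift along the tool's x, y, z scaled (see below), then the turn, a rotation vector about the tool's x, y, z scaled (see below), then the gripper's target within -1 to 1 (shut at 1, half-way at 0, fully open at -1). In form: [x, y, z, rx, ry, rz, hand, x, y, z, rx, ry, rz, hand, ...]. A call has 1 to 12 rows; each row shifts and turns the commanded pose from where the row before left it, along the tool's axes as they then stand; what a row does not reach is not made up. The controller multiplies each number of a shift by 4 cm and each number of a turn by 4 degrees. A row lasts 1/8 s, in which the tool goes at most 62.5 mm and 10.7 degrees, less where a joint would pass 70% of its speed; a pose out of reach is approached as far as the arm can. A call with a number of a shift or a turn outside -1 to 1 is refused whole. A call with a gripper value outside its range is refused whole. The fingers move at their own pace and stop on an object; "grip_force" is the grip in N (left out, the last holds). Time passes only in rows, so rows that do not move let the fingers close. It gives the time, the measured TCP pose, the force, the opening and the grip force at its end, in the units of the state.
- robot.get_obs(): the state, without advancing time (a new reading comes with each control period).
- robot.camera(name): name is "scene" or "top" or "wrist"; returns the picture (480x640x3 uint8, blue, green, red); there is no depth.
- robot.calibration(name): a dict with "fx", "fy", "cx", "cy" (pixels), "R" (3x3) and "t" (3): a world point X has camera coordinates R X + t; the wrist camera has in their place "T_tool_cam" (4x4, takes a point from camera to tool coordinates, whose origin is the TCP and whose axes are the flange's). Camera axes: x right, y down, z forward; pixel columns grow to the right and rows downward; lengths in m; the calibration is good to about 2 mm. A picture is of the moment at which its call begins: read the wrist's pose just before it. calibration takes no time and is no camera call.
- robot.hand_in(): hands the job in; it is judged then, once.
The state is a dict: "time": time; "q": joint angles; "joint_velocities": joint speeds; "joint_torque": joint torques, N m; "position": TCP position; "tool_rot": TCP orientation; "ft_force": force on the tool from outside, world axes, zero at the start; "moment": the same for the moment, N m; "grip_width": finger opening in m; "grip_force": force on a finger pad.
Only numpy, scipy, OpenCV 4.12 (cv2) and the standard library are available. Lean on these libraries where they do the work, as an engineer would, in place of code of your own. Each camera call takes 0.05 s, during which the arm holds its last target. There are 200 camera calls.

## Working session

There is one attempt and no reset: what is moved stays moved. The work goes in short steps, Python scripts to look and compute and a tool call to move; the robot and the scene stay as the last step left them, time stands still between calls to the robot, and variables do not carry over. Pictures are saved under pics/ and viewed, at most 10 in all, crops included, and the job is handed in when it is done.

Besides the shell and the picture viewer there is one more tool, called after "Request:" by a JSON object that holds its "op" and its "data", one argument or row to a line. jog_arm: Moves the arm, as the interface text tells. Shifts and turns lie within -1 to 1; 1 stands for 4 cm of shift or 4 degrees of turn. Its arguments: {"type":"object","properties":{"motion":{"type":"array","items":{"type":"number"}},"grip_force":{"type":"number"}},"required":["motion"]}

```bash
ls; mkdir -p pics; python3 - <<'E'
from rig import robot
import cv2
o=robot.get_obs();print(o, robot.tip_reach)
for n in("scene","top"):
    cv2.imwrite(f"pics/{n}0.png",robot.camera(n)); print(n,robot.calibration(n))
print(robot.calibration("wrist"))
E
```

```text
pics
{'time': 0.0, 'q': array([ 1.03646631e+00,  5.28498463e-01,  1.43391895e+00, -2.45649219e-05,
        1.18139407e+00, -1.78475611e-01]), 'joint_velocities': array([-0.00012812,  0.00010985, -0.00108506, -0.00029622, -0.00144598,
        0.00074975]), 'joint_torque': array([ 2.21453238e-04, -4.40036631e+01, -1.76596856e+01,  6.34972542e-02,
        5.78921009e-02, -1.61001872e-04]), 'position': array([0.21729379, 0.58515295, 0.19464657]), 'tool_rot': array([ 1.76985170e-01,  9.84212893e-01, -1.04366014e-03, -3.76436916e-04]), 'ft_force': array([ 0.16941709, -0.44753601,  0.32584459]), 'moment': array([7.43447153e-05, 1.71352317e-02, 8.58155237e-03]), 'grip_force': 0.0, 'grip_width': 0.08647873594798239} 0.011
scene {'fx': 482.3147874606606, 'fy': 482.3147874606606, 'cx': 323.7422912308986, 'cy': 239.17650833214338, 'R': array([[ 0.86827778,  0.49604573, -0.00568519],
       [ 0.47261398, -0.83063712, -0.29441129],
       [-0.15076379,  0.25294388, -0.9556619 ]]), 't': array([-0.40513908, -0.21945137,  1.27045726])}
top {'fx': 468.672956701858, 'fy': 468.672956701858, 'cx': 321.79577205668187, 'cy': 236.34643651332198, 'R': array([[ 0.06145055, -0.99810525,  0.0031214 ],
       [-0.97507972, -0.06070027, -0.21338935],
       [ 0.2131745 ,  0.01006928, -0.97696225]]), 't': array([-0.07952767,  0.50061533,  1.06633512])}
{'fx': 394.62868920275787, 'fy': 394.62868920275787, 'cx': 312.1788723878979, 'cy': 245.43429699488897, 'T_tool_cam': array([[-4.78537978e-04, -9.62600691e-01, -2.70923753e-01,
         7.55361254e-02],
       [ 9.99999647e-01, -2.73517254e-04, -7.94503655e-04,
         2.06296503e-05],
       [ 6.90687446e-04, -2.70924037e-01,  9.62600483e-01,
        -1.87526581e-01],
       [ 0.00000000e+00,  0.00000000e+00,  0.00000000e+00,
         1.00000000e+00]])}
```

View pics/scene0.png

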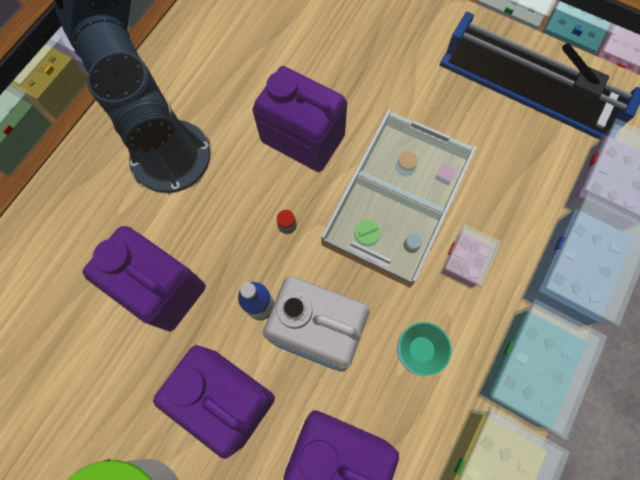

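View pics/top0.png

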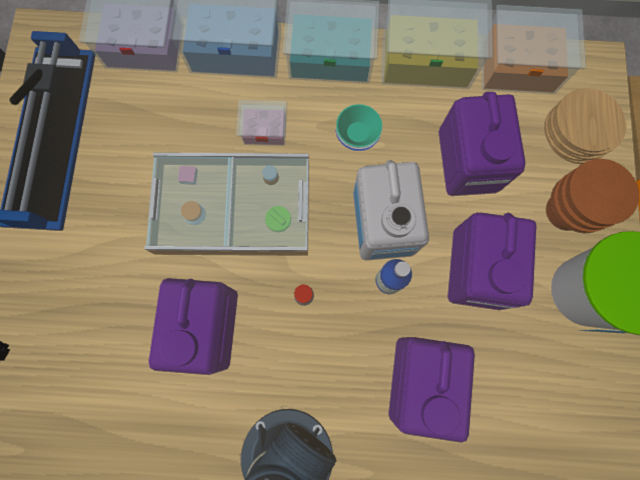

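The cap is in the right (-y) half, under the lower cover: about (278,219) in top and (368,232) in scene. Its pull is at about (303,200) in top, and the mouth is at (401,215). I'll enlarge both for detail.

```bash
cat > h.py <<'E'
import numpy as np, cv2
from rig import robot
from scipy.spatial.transform import Rotation as Rn
def ray(n,u,v,pose=None):
    c=robot.calibration(n); d=np.array([(u-c["cx"])/c["fx"],(v-c["cy"])/c["fy"],1])
    if n=="wrist":
        o=pose or robot.get_obs(); R=Rn.from_quat(o["tool_rot"]).as_matrix(); T=c["T_tool_cam"]
        return R@T[:3,3]+o["position"], R@T[:3,:3]@d
    return -c["R"].T@c["t"], c["R"].T@d
def at(n,u,v,z,pose=None):
    o,d=ray(n,u,v,pose); return o+d*(z-o[2])/d[2]
def proj(n,X,pose=None):
    c=robot.calibration(n)
    if n=="wrist":
        o=pose or robot.get_obs(); R=Rn.from_quat(o["tool_rot"]).as_matrix(); T=c["T_tool_cam"]
        p=T[:3,:3].T@(R.T@(np.array(X)-o["position"])-T[:3,3])
    else: p=c["R"]@np.array(X)+c["t"]
    return np.array([c["cx"]+c["fx"]*p[0]/p[2],c["cy"]+c["fy"]*p[1]/p[2]])
def crop(img,u,v,w,h,k,f): cv2.imwrite(f,cv2.resize(img[v:v+h,u:u+w],None,fx=k,fy=k,interpolation=cv2.INTER_CUBIC))
E
python3 - <<'E'
from h import *
t=cv2.imread("pics/top0.png");s=cv2.imread("pics/scene0.png")
crop(t,140,145,300,155,2.66,"pics/tc.png")
crop(s,230,100,260,280,2.14,"pics/sc.png")
E
```

```text
(no output)
```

View pics/tc.png

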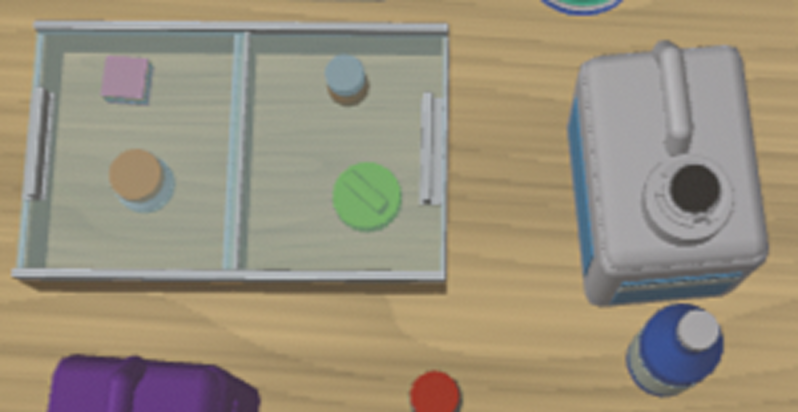

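View pics/sc.png

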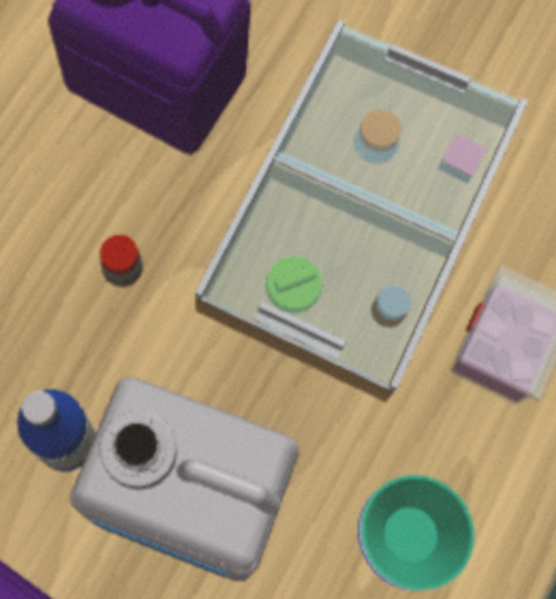

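Crop positions: pull top runs (427,94)-(427,203) in tc; seal (695,189) in tc and (136,446) in sc; cap disc (367,197) in tc and (294,284) in sc; bar (350,175)-(384,208) in tc.

```bash
python3 - <<'E'
from h import *
np.set_printoptions(precision=4,suppress=True)
T=lambda u,v,z:at("top",140+u/2.66,145+v/2.66,z)
S=lambda u,v,z:at("scene",230+u/2.14,100+v/2.14,z)
for n in("top","scene"):print(ray(n,0,0)[0])
print("rails T",T(15,272,.074),T(446,274,.074),T(447,27,.074),T(38,25,.074))
print("rails S",S(200,296,.074),S(395,386,.074),S(342,25,.074),S(522,103,.074))
print("pull T",T(427,94,.084),T(427,203,.084),"S",S(262,307,.084),S(343,345,.084))
print("seal T",T(695,189,.234),"S",S(136,446,.234))
print("cap disc T",T(367,197,.026),"S",S(294,284,.026))
print("bar T",T(348,176,.044),T(384,208,.044),"S",S(277,290,.044),S(316,273,.044))
print("canister hand T",T(665,50,.218),T(676,145,.218))
print("bottle T",T(698,330,.2),"S",S(40,407,.2),"grout",T(435,390,.06),S(120,248,.06))
E
```

```text
[ 0.2657 -0.0597  1.1488]
[ 0.647  -0.3027  1.1472]
rails T [0.4487 0.3599 0.074 ] [ 0.4704 -0.0174  0.074 ] [ 0.7005 -0.0027  0.074 ] [0.679  0.3715 0.074 ]
rails S [ 0.4761 -0.0171  0.074 ] [ 0.7051 -0.0016  0.074 ] [0.4556 0.3575 0.074 ] [0.6832 0.3687 0.074 ]
pull T [0.6315 0.0103 0.084 ] [0.5309 0.0032 0.084 ] S [0.5417 0.0024 0.084 ] [0.6367 0.008  0.084 ]
seal T [ 0.5171 -0.2078  0.234 ] S [ 0.5214 -0.2087  0.234 ]
cap disc T [0.5476 0.0626 0.026 ] S [0.5546 0.0611 0.026 ]
bar T [0.5619 0.0797 0.044 ] [0.5338 0.0444 0.044 ] S [0.5428 0.0396 0.044 ] [0.5714 0.079  0.044 ]
canister hand T [ 0.6338 -0.1838  0.218 ] [ 0.556  -0.1948  0.218 ]
bottle T [ 0.4147 -0.2185  0.2   ] S [ 0.4204 -0.2182  0.2   ] grout [ 0.3698 -0.0143  0.06  ] [ 0.3681 -0.0088  0.06  ]
```

```bash
cat >> h.py <<'E'
def plan(waypts,hand,o=None):
    "waypts: (x,y,z,yaw of tool y in deg or None); prints rows; pointing down"
    o=o or robot.get_obs(); p=np.array(o["position"]); R=Rn.from_quat(o["tool_rot"])
    for w in waypts:
        tgt=np.array(w[:3]); 
        if w[3] is None: w=(*w[:3],np.degrees(np.arctan2(*R.as_matrix()[:2,1][::-1])))
        a=np.radians(w[3]); ty=np.array([np.cos(a),np.sin(a),0]); tz=np.array([0,0,-1.]); Rt=Rn.from_matrix(np.c_[np.cross(ty,tz),ty,tz])
        rv=(R.inv()*Rt).as_rotvec(degrees=True)
        n=int(max(1,np.ceil(np.abs(tgt-p).max()/.036),np.ceil(np.abs(rv).max()/3.99)))
        d=(tgt-p)/n
        for i in range(n):
            s=np.round(R.inv().apply(d)/.04,3); r=np.round(rv/n/4,3); print(", ".join(f"{x:g}" for x in [*s,*r,hand]),end=",\n")
            R=R*Rn.from_rotvec(rv/n,degrees=True)
        p=tgt; R=Rt; print("--")
E
python3 - <<'E'
from h import *
plan([(.217,.585,.33,None),(.585,.004,.33,93.2),(.585,.004,.13,93.2)],0)
E
```

```text
0.002, -0.004, -0.845, -0.007, -0.001, -0, 0,
0.001, -0.003, -0.845, -0.007, -0.001, -0, 0,
0.001, -0.003, -0.845, -0.007, -0.001, -0, 0,
0.001, -0.003, -0.845, -0.007, -0.001, -0, 0,
--
-0.805, -0.612, 0, 0, 0, -0.347, 0,
-0.79, -0.632, 0, 0, 0, -0.347, 0,
-0.774, -0.651, 0, 0, 0, -0.347, 0,
-0.758, -0.669, 0, 0, 0, -0.347, 0,
-0.742, -0.687, 0, 0, 0, -0.347, 0,
-0.725, -0.705, 0, 0, 0, -0.347, 0,
-0.708, -0.722, 0, 0, 0, -0.347, 0,
-0.69, -0.739, 0, 0, 0, -0.347, 0,
-0.672, -0.756, 0, 0, 0, -0.347, 0,
-0.653, -0.772, 0, 0, 0, -0.347, 0,
-0.635, -0.788, 0, 0, 0, -0.347, 0,
-0.615, -0.803, 0, 0, 0, -0.347, 0,
-0.596, -0.817, 0, 0, 0, -0.347, 0,
-0.576, -0.832, 0, 0, 0, -0.347, 0,
-0.555, -0.845, 0, 0, 0, -0.347, 0,
-0.535, -0.858, 0, 0, 0, -0.347, 0,
-0.514, -0.871, 0, 0, 0, -0.347, 0,
--
0, 0, 0.833, 0, 0, 0, 0,
0, 0, 0.833, 0, 0, 0, 0,
0, 0, 0.833, 0, 0, 0, 0,
0, 0, 0.833, 0, 0, 0, 0,
0, 0, 0.833, 0, 0, 0, 0,
0, 0, 0.833, 0, 0, 0, 0,
--
```

Request:
{"op": "jog_arm", "data": {
  "motion": [0,0,-0.85,0,0,0,0,0,0,-0.85,0,0,0,0,0,0,-0.85,0,0,0,0,0,0,-0.85,0,0,0,0,-0.8,-0.61,0,0,0,-0.35,0,-0.79,-0.63,0,0,0,-0.35,0,-0.77,-0.65,0,0,0,-0.35,0,-0.76,-0.67,0,0,0,-0.35,0,-0.74,-0.69,0,0,0,-0.35,0,-0.73,-0.7,0,0,0,-0.35,0,-0.71,-0.72,0,0,0,-0.35,0,-0.69,-0.74,0,0,0,-0.35,0]
}}

```text
time: 1.6
position: [0.3913, 0.3116, 0.3313]
tool_rot: [0.08, 0.997, -0.0, -0.0]
ft_force: [0.7, -0.4, 0.8]
grip_width: 0.0435
grip_force: 0.0
```

Request:
{"op": "jog_arm", "data": {
  "motion": [-0.67,-0.76,0,0,0,-0.35,0,-0.65,-0.77,0,0,0,-0.35,0,-0.63,-0.79,0,0,0,-0.35,0,-0.62,-0.8,0,0,0,-0.35,0,-0.6,-0.82,0,0,0,-0.35,0,-0.58,-0.83,0,0,0,-0.35,0,-0.55,-0.85,0,0,0,-0.35,0,-0.53,-0.86,0,0,0,-0.35,0,-0.51,-0.87,0,0,0,-0.3,0,0,0,0.8,0,0,0,0,0,0,0.8,0,0,0,0,0,0,0.8,0,0,0,0]
}}

```text
time: 3.1
position: [0.5858, 0.0054, 0.2342]
tool_rot: [-0.028, 1.0, 0.0, -0.0]
ft_force: [-0.3, 0.5, -0.0]
grip_width: 0.0435
grip_force: 0.0
```

```bash
python3 - <<'E'
from h import *
np.set_printoptions(precision=4,suppress=True)
o=robot.get_obs();print(o["position"],o["grip_width"],o["q"],o["time"])
cv2.imwrite("pics/w1.png",robot.camera("wrist"))
plan([(.587,.005,.081,93.2)],0)
E
```

```text
[0.5858 0.0054 0.2342] 0.04350513955697852 [-0.1815  0.4329  1.4876  0.0001  1.222  -1.8079] 3.1
-0.029, -0.008, 0.743, 0.007, -0.028, -0.001, 0,
-0.027, -0.008, 0.743, 0.007, -0.028, -0.001, 0,
-0.026, -0.007, 0.743, 0.007, -0.028, -0.001, 0,
-0.024, -0.007, 0.743, 0.007, -0.028, -0.001, 0,
-0.023, -0.006, 0.743, 0.007, -0.028, -0.001, 0,
--
```

View pics/w1.png

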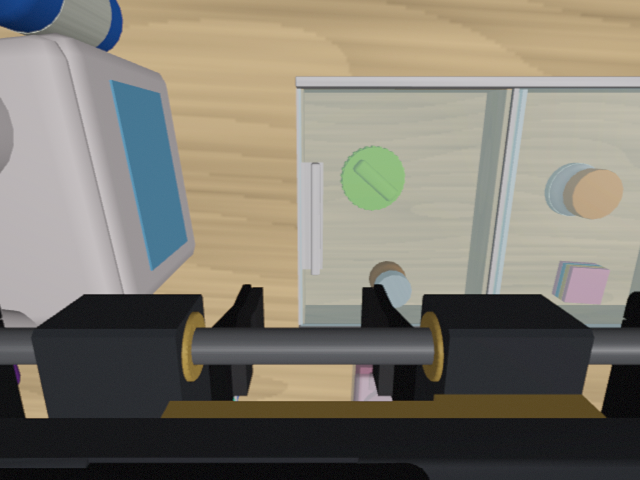

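The wrist view shows the strip's top at (317,163)-(317,275), between the finger lines, and the cap at (373,178). Next I'll convert these to positions.

```bash
python3 - <<'E'
from h import *
np.set_printoptions(precision=4,suppress=True)
for u,v,z in[(317,163,.084),(317,275,.084),(373,178,.026),(359,163,.044),(396,198,.044),(298,80,.074)]: print(at("wrist",u,v,z))
E
```

```text
[0.5284 0.0077 0.084 ]
[0.6265 0.0134 0.084 ]
[0.5431 0.0645 0.026 ]
[0.5286 0.0473 0.044 ]
[0.5591 0.0853 0.044 ]
[ 0.464  -0.0114  0.074 ]
```

Request:
{"op": "jog_arm", "data": {
  "motion": [0,0.05,0.8,0,0,0,0,0,0,0.8,0,0,0,0,0,0,0.8,0,0,0,0,0,0,0.8,0,0,0,0,0,0,0.62,0,0,0,0,0,0,0,0,0,0,1,0,0,0,0,0,0,1,0,0,0,0,0,0,1,0,0,0,0,0,0,1],
  "grip_force": 8
}}

```text
time: 4.28
position: [0.5868, 0.0075, 0.084]
tool_rot: [-0.028, 1.0, -0.0, 0.001]
ft_force: [0.0, 0.1, 0.1]
grip_width: 0.0111
grip_force: 0.0
```

Request:
{"op": "jog_arm", "data": {
  "motion": [0,0,0,0,0,0,1,0,0,0,0,0,0,1,0,0.4,0,0,0,0,1,0,0.5,0,0,0,0,1,0,0.5,0,0,0,0,1,0,0.5,0,0,0,0,1,0,0.5,0,0,0,0,1,0,0.5,0,0,0,0,1,0,0.5,0,0,0,0,1,0,0.3,0,0,0,0,1]
}}

```text
time: 5.52
position: [0.5777, 0.1568, 0.0828]
tool_rot: [-0.029, 1.0, -0.0, 0.0]
ft_force: [-0.6, -1.1, -0.0]
grip_width: 0.0004
grip_force: 0.0
```

```bash
python3 - <<'E'
from h import *
im=robot.camera("top");crop(im,140,145,300,155,2.66,"pics/t2.png")
E
```

```text
(no output)
```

View pics/t2.png

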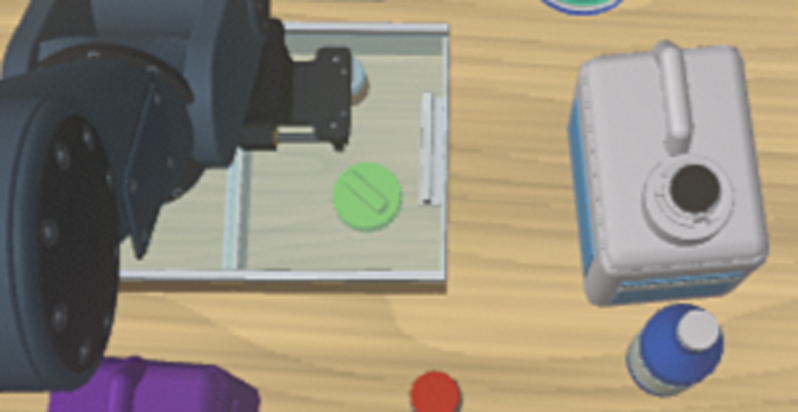

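The cover hasn't moved: the strip is still at (427,94-203), and the fingers closed empty. I'll go back and retry step by step.

Request:
{"op": "jog_arm", "data": {
  "motion": [0,0,-0.7,0,0,0,0,0,-0.75,-0.5,0,0,0,0,0,-0.75,0,0,0,0,0,0,-0.75,0,0,0,0,0,0,-0.75,0,0,0,0,0,0,-0.7,0,0,0,0,0,0,0,0.4,0,0,0,0,0,0,0.4,0,0,0,0,0,0,0.4,0,0,0,0,0,0,0,0,0,0,0]
}}

```text
time: 6.82
position: [0.5844, 0.0087, 0.0807]
tool_rot: [-0.029, 1.0, 0.001, -0.002]
ft_force: [-0.3, -0.4, 0.7]
grip_width: 0.0436
grip_force: 0.0
```

```bash
python3 - <<'E'
from h import *
o=robot.get_obs();print(o["position"],o["ft_force"],o["grip_width"])
im=robot.camera("wrist");im2=robot.camera("scene")
a=cv2.resize(im,(520,390));b=cv2.resize(im2[180:310,320:413],(279,390),interpolation=cv2.INTER_CUBIC)
cv2.imwrite("pics/w3.png",np.hstack([a,b]))
E
```

```text
[0.5843525  0.00867553 0.08067358] [-0.33230007 -0.41737813  0.70604685] 0.04360902659752432
```

View pics/w3.png

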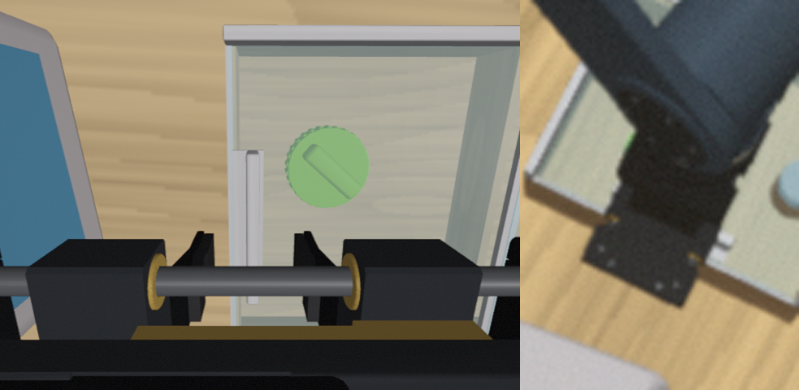

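The strip (wrist crop column ~255) lies between the fingers (210 and 300). I'll lower 2-3 mm and close, checking the width.

Request:
{"op": "jog_arm", "data": {
  "motion": [0,0,0.06,0,0,0,0,0,0,0,0,0,0,1,0,0,0,0,0,0,1,0,0,0,0,0,0,1,0,0,0,0,0,0,1,0,0,0,0,0,0,1,0,0,0,0,0,0,1],
  "grip_force": 15
}}

```text
time: 7.8
position: [0.5861, 0.0075, 0.0805]
tool_rot: [-0.028, 1.0, -0.0, 0.0]
ft_force: [0.1, -0.3, -0.3]
grip_width: 0.0011
grip_force: 0.0
```

```bash
python3 - <<'E'
from h import *
np.set_printoptions(precision=4,suppress=True)
o=robot.get_obs();print(o["position"],o["grip_width"])
R=Rn.from_quat(o["tool_rot"]).as_matrix()
for h in(.011,-.008):
  for y in(0,.022): print("tip px",h,y,proj("wrist",o["position"]+R@[0,y,h]))
p1=dict(position=np.array([.5858,.0054,.2342]),tool_rot=np.array([-.028,1,0,0])/1.0004)
p2=dict(position=np.array([.5852,.0082,.0806]),tool_rot=np.array([-.0285,1,0,0])/1.0004)
for a,b in[((317,163),(314,187)),((317,275),(310,373))]:
    o1,d1=ray("wrist",*a,p1);o2,d2=ray("wrist",*b,p2)
    s=np.linalg.lstsq(np.c_[d1,-d2],o2-o1,rcond=None)[0]; print(o1+s[0]*d1,o2+s[1]*d2)
E
```

```text
[0.5861 0.0075 0.0805] 0.0011494437838282222
tip px 0.011 0 [311.4296 280.6326]
tip px 0.011 0.022 [352.4752 280.6222]
tip px -0.008 0 [311.3373 294.4668]
tip px -0.008 0.022 [356.2684 294.4565]
[0.5332 0.0068 0.0851] [0.5332 0.0065 0.0851]
[0.6337 0.0128 0.0818] [0.6337 0.0102 0.0817]
```

Request:
{"op": "jog_arm", "data": {
  "motion": [0,0,0.1,0,0,0,1,0,0,0,0,0,0,1]
}}

```text
time: 8.05
position: [0.5858, 0.0076, 0.076]
tool_rot: [-0.028, 1.0, 0.0, -0.0]
ft_force: [0.3, 0.5, -0.4]
grip_width: 0.0005
grip_force: 0.0
```

Request:
{"op": "jog_arm", "data": {
  "motion": [0,0,0.1,0,0,0,1,0,0,0,0,0,0,1]
}}

```text
time: 8.3
position: [0.5858, 0.0076, 0.072]
tool_rot: [-0.028, 1.0, 0.0, -0.0]
ft_force: [-0.1, -1.0, 0.2]
grip_width: 0.0004
grip_force: 0.0
```

Request:
{"op": "jog_arm", "data": {
  "motion": [0,0,0.1,0,0,0,1,0,0,0,0,0,0,1]
}}

```text
time: 8.55
position: [0.5858, 0.0076, 0.0681]
tool_rot: [-0.028, 1.0, 0.0, -0.0]
ft_force: [-0.1, -0.8, 1.0]
grip_width: 0.0003
grip_force: 0.0
```

The stated tip would now be inside the cover, but there is no contact, so the fingertips really sit further back than `tip_reach` says. I'll keep probing.

Request:
{"op": "jog_arm", "data": {
  "motion": [0,0,0.08,0,0,0,1,0,0,0,0,0,0,1]
}}

```text
time: 8.8
position: [0.5859, 0.0076, 0.065]
tool_rot: [-0.028, 1.0, 0.0, -0.0]
ft_force: [0.4, -0.2, -0.0]
grip_width: 0.0005
grip_force: 0.0
```

Request:
{"op": "jog_arm", "data": {
  "motion": [0,0,0.08,0,0,0,1,0,0,0,0,0,0,1]
}}

```text
time: 9.05
position: [0.5859, 0.0076, 0.0618]
tool_rot: [-0.028, 1.0, 0.0, -0.0]
ft_force: [0.2, 0.4, 0.3]
grip_width: 0.0005
grip_force: 0.0
```

Request:
{"op": "jog_arm", "data": {
  "motion": [0,0,0.08,0,0,0,1,0,0,0,0,0,0,1]
}}

```text
time: 9.3
position: [0.5859, 0.0076, 0.0586]
tool_rot: [-0.028, 1.0, 0.0, -0.0]
ft_force: [-0.4, -0.3, 0.3]
grip_width: 0.0005
grip_force: 0.0
```

Request:
{"op": "jog_arm", "data": {
  "motion": [0,0,0.06,0,0,0,1,0,0,0,0,0,0,1]
}}

```text
time: 9.55
position: [0.5863, 0.0075, 0.0575]
tool_rot: [-0.028, 1.0, -0.0, 0.0]
ft_force: [-2.7, 0.1, 6.5]
grip_width: 0.0001
grip_force: 3.1
```

Request:
{"op": "jog_arm", "data": {
  "motion": [0,0,0.06,0,0,0,1,0,0,0,0,0,0,1]
}}

```text
time: 9.8
position: [0.5864, 0.0075, 0.0573]
tool_rot: [-0.028, 1.0, -0.0, 0.001]
ft_force: [-5.6, 0.3, 19.2]
grip_width: 0.0005
grip_force: 9.8
```

Request:
{"op": "jog_arm", "data": {
  "motion": [0,0,0.06,0,0,0,1,0,0,0,0,0,0,1]
}}

```text
time: 10.05
position: [0.5865, 0.0075, 0.0572]
tool_rot: [-0.028, 1.0, -0.0, 0.001]
ft_force: [-8.9, 0.5, 32.6]
grip_width: 0.0006
grip_force: 16.5
```

Contact on the strip's top (84 mm) came at TCP z = 0.0575. The tips therefore sit about 26 mm above the reported TCP, and I'll use that from here. Next I'll raise, open, straddle deeper and grip.

Request:
{"op": "jog_arm", "data": {
  "motion": [0,0,-0.4,0,0,0,0,0,0,0,0,0,0,0,0,0,0,0,0,0,0,0,0,0,0,0,0,0,0,0,0.35,0,0,0,0,0,0,0.25,0,0,0,0,0,0,0,0,0,0,1,0,0,0,0,0,0,1,0,0,0,0,0,0,1,0,0,0,0,0,0,1,0,0,0,0,0,0,1],
  "grip_force": 8
}}

```text
time: 11.42
position: [0.5864, 0.0075, 0.044]
tool_rot: [-0.028, 1.0, -0.0, 0.0]
ft_force: [-0.0, -0.1, 0.3]
grip_width: 0.0076
grip_force: 8.0
```

Request:
{"op": "jog_arm", "data": {
  "motion": [0,0.3,0,0,0,0,1,0,0.5,0,0,0,0,1,0,0.5,0,0,0,0,1,0,0.5,0,0,0,0,1,0,0.5,0,0,0,0,1,0,0.5,0,0,0,0,1,0,0.5,0,0,0,0,1,0,0.3,0,0,0,0,1,0,0.2,0,0,0,0,1,0,0,0,0,0,0,1]
}}

```text
time: 12.68
position: [0.5779, 0.1614, 0.044]
tool_rot: [-0.028, 1.0, 0.001, 0.001]
ft_force: [-0.7, 1.4, 5.1]
grip_width: 0.0083
grip_force: 8.1
```

Request:
{"op": "jog_arm", "data": {
  "motion": [0,0,0,0,0,0,0.7,0,0,-0.1,0,0,0,0.7,0,0,-0.5,0,0,0,0,0,0,-0.8,0,0,0,0,0,0,-0.8,0,0,0,0]
}}

```text
time: 13.3
position: [0.5763, 0.1594, 0.1316]
tool_rot: [-0.028, 1.0, 0.0, -0.002]
ft_force: [1.1, 0.8, -0.0]
grip_width: 0.0356
grip_force: 0.0
```

```bash
python3 - <<'E'
from h import *
o=robot.get_obs();print(o["position"],o["grip_width"])
plan([(.5485,.0627,.15,-39)],0)
E
```

```text
[0.57627887 0.15941257 0.13159685] 0.03555526806285851
0.024, -0.07, -0.013, -0.001, -0.001, 0.972, 0,
0.02, -0.071, -0.013, -0.001, -0.001, 0.972, 0,
0.015, -0.073, -0.014, -0.001, -0.001, 0.972, 0,
0.01, -0.073, -0.014, -0.001, -0.001, 0.972, 0,
0.005, -0.074, -0.014, -0.001, -0.001, 0.972, 0,
-0, -0.074, -0.014, -0.001, -0.001, 0.972, 0,
-0.005, -0.074, -0.014, -0.001, -0.001, 0.972, 0,
-0.01, -0.073, -0.014, -0.001, -0.001, 0.972, 0,
-0.015, -0.072, -0.014, -0.001, -0.001, 0.972, 0,
-0.02, -0.071, -0.014, -0.001, -0.001, 0.972, 0,
-0.025, -0.07, -0.014, -0.001, -0.001, 0.972, 0,
-0.03, -0.068, -0.014, -0.001, -0.001, 0.972, 0,
-0.034, -0.066, -0.014, -0.001, -0.001, 0.972, 0,
-0.038, -0.063, -0.014, -0.001, -0.001, 0.972, 0,
-0.043, -0.06, -0.014, -0.001, -0.001, 0.972, 0,
-0.047, -0.057, -0.014, -0.001, -0.001, 0.972, 0,
-0.05, -0.054, -0.014, -0.001, -0.001, 0.972, 0,
-0.054, -0.051, -0.014, -0.001, -0.001, 0.972, 0,
-0.057, -0.047, -0.014, -0.001, -0.001, 0.972, 0,
-0.06, -0.043, -0.014, -0.001, -0.001, 0.972, 0,
-0.063, -0.039, -0.014, -0.001, -0.001, 0.972, 0,
-0.066, -0.034, -0.014, -0.001, -0.001, 0.972, 0,
-0.068, -0.03, -0.014, -0.001, -0.001, 0.972, 0,
-0.07, -0.025, -0.014, -0.001, -0.001, 0.972, 0,
-0.071, -0.02, -0.014, -0.001, -0.001, 0.972, 0,
-0.072, -0.015, -0.014, -0.001, -0.001, 0.972, 0,
-0.073, -0.01, -0.014, -0.001, -0.001, 0.972, 0,
-0.074, -0.005, -0.014, -0.001, -0.001, 0.972, 0,
-0.074, -0, -0.014, -0.001, -0.001, 0.972, 0,
-0.074, 0.005, -0.014, -0.001, -0.001, 0.972, 0,
-0.073, 0.01, -0.014, -0.001, -0.001, 0.972, 0,
-0.073, 0.015, -0.014, -0.001, -0.001, 0.972, 0,
-0.071, 0.019, -0.014, -0.001, -0.001, 0.972, 0,
-0.07, 0.024, -0.014, -0.001, -0.001, 0.972, 0,
--
```

Request:
{"op": "jog_arm", "data": {
  "motion": [0.28,-0.79,-0.16,0,0,1,0,0.223,-0.81,-0.15,0,0,1,0,0.16,-0.82,-0.15,0,0,1,0,0,0,0,0,0,1,0,0,0,0,0,0,1,0,0,0,0,0,0,1,0,0,0,0,0,0,1,0,0,0,0,0,0,1,0,0,0,0,0,0,1,0,0,0,0,0,0,1,0,0,0,0,0,0,1,0,0,0,0,0,0,1,0]
}}

```text
time: 14.8
position: [0.5486, 0.063, 0.1494]
tool_rot: [0.382, 0.924, -0.0, -0.001]
ft_force: [0.1, 0.4, 0.8]
grip_width: 0.0432
grip_force: 0.0
```

Request:
{"op": "jog_arm", "data": {
  "motion": [0,0,0,0,0,1,0,0,0,0,0,0,1,0,0,0,0,0,0,1,0,0,0,0,0,0,1,0,0,0,0,0,0,1,0,0,0,0,0,0,1,0,0,0,0,0,0,1,0,0,0,0,0,0,1,0,0,0,0,0,0,1,0,0,0,0,0,0,1,0,0,0,0,0,0,1,0,0,0,0,0,0,1,0]
}}

```text
time: 16.3
position: [0.5486, 0.063, 0.1494]
tool_rot: [0.725, 0.689, -0.001, -0.001]
ft_force: [0.2, 0.6, 0.0]
grip_width: 0.0437
grip_force: 0.0
```

Request:
{"op": "jog_arm", "data": {
  "motion": [0,0,0,0,0,1,0,0,0,0,0,0,1,0,0,0,0,0,0,1,0,0,0,0,0,0,1,0,0,0,0,0,0,1,0,0,0,0,0,0,1,0,0,0,0,0,0,1,0,0,0,0,0,0,1,0,0,0,0,0,0,1,0]
}}

```text
time: 17.42
position: [0.5486, 0.063, 0.1494]
tool_rot: [0.902, 0.431, -0.001, -0.001]
ft_force: [0.2, -0.5, 0.2]
grip_width: 0.0432
grip_force: 0.0
```

```bash
python3 - <<'E'
from h import *
o=robot.get_obs();print(o["position"],o["tool_rot"],o["grip_width"],o["q"])
cv2.imwrite("pics/w4.png",robot.camera("wrist"))
E
```

```text
[0.5485591  0.06301786 0.14939907] [ 0.90238318  0.43093241 -0.00101568 -0.00090553] 0.043246257067626984 [-8.83506522e-02  4.91487845e-01  1.66209757e+00  6.28075193e-04
  9.90677613e-01  5.91048244e-01]
```

View pics/w4.png

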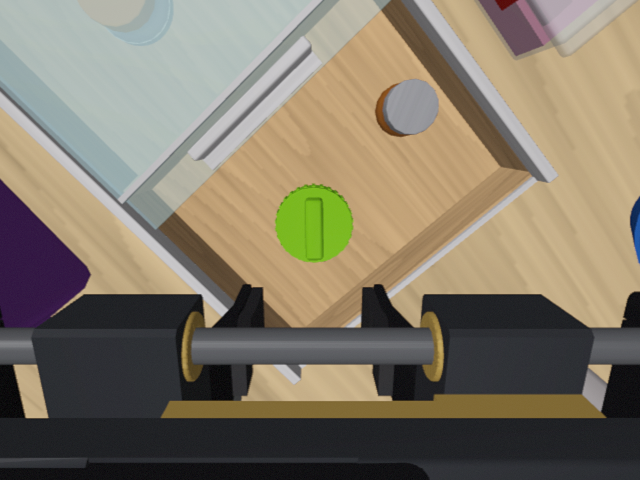

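The cover is open and the bar is well aligned: centre about (314.5,229), ends at rows 198 and 261, nearly vertical in the image.

```bash
python3 - <<'E'
from h import *
np.set_printoptions(precision=4,suppress=True)
o=robot.get_obs();R=Rn.from_quat(o["tool_rot"]).as_matrix()
for u,v in[(314.5,229),(314,198),(315,260.5)]:
    X=at("wrist",u,v,.044);print(X,R.T@(X-o["position"]))
X=at("wrist",314,223,.026);print("disc",X,R.T@(X-o["position"]))
X=at("wrist",541,178,.074);print("rail corner",X)
E
```

```text
[0.5513 0.0659 0.044 ] [0.0041 0.0005 0.1054]
[0.566  0.0847 0.044 ] [0.0278 0.0001 0.1054]
[0.5358 0.0461 0.044 ] [-0.0212  0.0009  0.1054]
disc [0.5515 0.0667 0.026 ] [0.0048 0.0002 0.1234]
rail corner [0.6935 0.0044 0.074 ]
```

Request:
{"op": "jog_arm", "data": {
  "motion": [0.1,0.01,0.9,0,0,0,0,0,0,0.9,0,0,0,0,0,0,0.9,0,0,0,0,0,0,0.6,0,0,0,0,0,0,0.34,0,0,0,0,0,0,0,0,0,0,1,0,0,0,0,0,0,1,0,0,0,0,0,0,1,0,0,0,0,0,0,1,0,0,0,0,0,0,1],
  "grip_force": 25
}}

```text
time: 18.73
position: [0.5531, 0.0656, 0.0053]
tool_rot: [0.902, 0.432, 0.001, 0.0]
ft_force: [0.2, 1.0, 5.5]
grip_width: 0.0137
grip_force: 25.0
```

Cap gripped (13.7 mm). I'll lift it and go to a viewpoint near the mouth with the same yaw.

```bash
python3 - <<'E'
from h import *
plan([(.553,.0656,.255,None),(.491,-.243,.33,None)],1)
E
```

```text
0.001, 0.001, -0.892, 0.002, -0.002, 0, 1,
0, 0.001, -0.892, 0.002, -0.002, 0, 1,
0, 0.001, -0.892, 0.002, -0.002, 0, 1,
0, 0, -0.892, 0.002, -0.002, 0, 1,
0, 0, -0.892, 0.002, -0.002, 0, 1,
0, 0, -0.892, 0.002, -0.002, 0, 1,
-0, -0, -0.892, 0.002, -0.002, 0, 1,
--
-0.776, 0.403, -0.208, 0, 0, 0, 1,
-0.776, 0.403, -0.208, 0, 0, 0, 1,
-0.776, 0.403, -0.208, 0, 0, 0, 1,
-0.776, 0.403, -0.208, 0, 0, 0, 1,
-0.776, 0.403, -0.208, 0, 0, 0, 1,
-0.776, 0.403, -0.208, 0, 0, 0, 1,
-0.776, 0.403, -0.208, 0, 0, 0, 1,
-0.776, 0.403, -0.208, 0, 0, 0, 1,
-0.776, 0.403, -0.208, 0, 0, 0, 1,
--
```

Request:
{"op": "jog_arm", "data": {
  "motion": [0,0,-0.5,0,0,0,1,0,0,-0.9,0,0,0,1,0,0,-0.9,0,0,0,1,0,0,-0.9,0,0,0,1,0,0,-0.9,0,0,0,1,0,0,-0.9,0,0,0,1,0,0,-0.9,0,0,0,1,0,0,-0.4,0,0,0,1]
}}

```text
time: 19.73
position: [0.5533, 0.0655, 0.2587]
tool_rot: [0.902, 0.432, 0.002, 0.001]
ft_force: [-0.5, -0.1, -1.1]
grip_width: 0.0139
grip_force: 25.0
```

Request:
{"op": "jog_arm", "data": {
  "motion": [-0.776,0.403,-0.2,0,0,0,1,-0.776,0.403,-0.2,0,0,0,1,-0.776,0.403,-0.2,0,0,0,1,-0.776,0.403,-0.2,0,0,0,1,-0.776,0.403,-0.2,0,0,0,1,-0.776,0.403,-0.2,0,0,0,1,-0.776,0.403,-0.2,0,0,0,1,-0.776,0.403,-0.2,0,0,0,1,-0.776,0.403,-0.2,0,0,0,1,0,0,0,0,0,0,1,0,0,0,0,0,0,1]
}}

```text
time: 21.1
position: [0.4902, -0.2423, 0.3279]
tool_rot: [0.902, 0.432, -0.0, -0.001]
ft_force: [-0.1, 0.6, -1.1]
grip_width: 0.0137
grip_force: 25.0
```

```bash
python3 - <<'E'
from h import *
o=robot.get_obs();print(o["position"],o["tool_rot"],o["grip_width"],o["ft_force"],o["q"])
im=robot.camera("wrist");cv2.imwrite("pics/w5.png",im)
print(proj("wrist",(.5195,-.2083,.234)))
E
```

```text
[ 0.49017741 -0.24227434  0.32790596] [ 9.01834238e-01  4.32081241e-01 -1.01272802e-04 -8.93599934e-04] 0.013742722275256856 [-0.11544139  0.57378098 -1.10126812] [-6.63850658e-01  2.90581798e-01  1.44628674e+00  6.20544572e-04
  1.40641540e+00  1.32446354e-02]
[316.64847027 177.07173485]
```

View pics/w5.png

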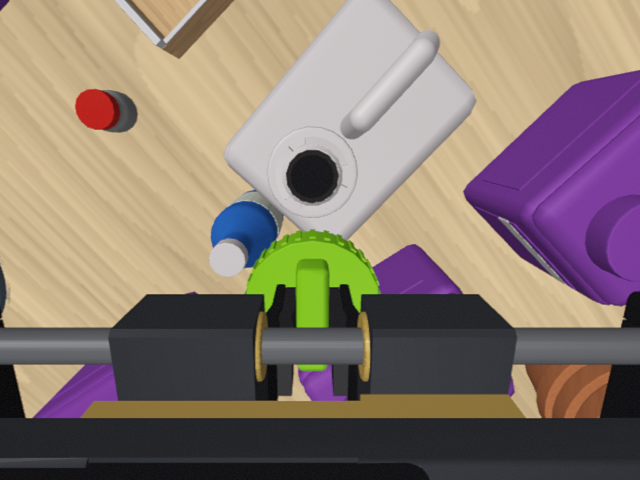

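The seal is at about (313,177) and the held cap at about (313,290). I'll refine the dark disc centre by code and check the held bar's end as a calibration test.

```bash
python3 - <<'E'
from h import *
np.set_printoptions(precision=4,suppress=True)
im=cv2.imread("pics/w5.png");g=im.max(2)
m=np.zeros_like(g);m[140:215,275:352]=(g[140:215,275:352]<75)
n,l,st,c=cv2.connectedComponentsWithStats(m);k=1+st[1:,4].argmax();print(st[k],c[k])
ct=max(cv2.findContours((l==k).astype(np.uint8),0,1)[0],key=len);e=cv2.fitEllipse(ct);print(e)
o=robot.get_obs();R=Rn.from_quat(o["tool_rot"]).as_matrix()
for z in(.234,.230):
    X=at("wrist",*e[0],z);print(z,X,R.T@(X-o["position"]))
# radius check
for s in(-1,1): print(at("wrist",e[0][0]+s*e[1][0]/2,e[0][1],.234))
for x in(.024,): print("bar end pred",proj("wrist",o["position"]+R@[x,0,-.0373]),proj("wrist",o["position"]+R@[.0315,0,-.0193]))
E
```

```text
[ 287  150   51   53 2099] [311.8428 175.9747]
((311.8450622558594, 175.97044372558594), (50.099822998046875, 51.55530548095703), 178.09463500976562)
0.234 [ 0.5173 -0.2056  0.234 ] [ 0.0453 -0.0015  0.0939]
0.23 [ 0.5171 -0.2059  0.23  ] [ 0.0449 -0.0015  0.0979]
[ 0.5035 -0.1945  0.234 ]
[ 0.5311 -0.2166  0.234 ]
bar end pred [315.3783 263.1538] [315.0873 234.0295]
```

```bash
python3 - <<'E'
from h import *
np.set_printoptions(precision=2,suppress=True)
im=cv2.imread("pics/w5.png");hsv=cv2.cvtColor(im,cv2.COLOR_BGR2HSV)
m=cv2.inRange(hsv,(38,120,60),(60,255,255));m=m[:, :]
for r in(232,235,240,250,255,265,275,285):
    c=np.where(m[r])[0];print(r,c.min(),c.max(),(c.min()+c.max())/2)
print("top row",[int(np.where(m[:,c])[0].min()) for c in(303,308,313,318,323)])
print("bar edge V at row 300 & col profile",im[275,290:336,1], im[250:272,312,1])
o=robot.get_obs();R=Rn.from_quat(o["tool_rot"]).as_matrix()
def outline(dx,dy):
    M=np.zeros((480,640),np.uint8);P=[]
    for z in(.0007,-.0193):
        for a in np.linspace(0,2*np.pi,90): P.append(proj("wrist",o["position"]+R@[dx+.0315*np.cos(a),dy+.0315*np.sin(a),z]))
    cv2.fillConvexPoly(M,cv2.convexHull(np.array(P,np.float32)).astype(np.int32),255);return M
best=[]
s=slice(225,280)
for dx in np.arange(-.002,.0041,.0005):
    for dy in np.arange(-.003,.0031,.0005):
        best.append(((outline(dx,dy)[s]!=m[s]).sum(),dx,dy))
print(np.array(sorted(best)[:4])*[1,1000,1000])
E
```

```text
232 296 327 311.5
235 285 339 312.0
240 280 345 312.5
250 264 360 312.0
255 261 362 311.5
265 254 370 312.0
275 250 374 312.0
285 246 378 312.0
top row [232, 232, 230, 232, 232]
bar edge V at row 300 & col profile [198 198 198 197 198 187 169 185 194 194 196 196 198 197 197 198 197 197
 196 197 197 197 196 197 196 196 196 195 195 195 194 193 192 185 175 161
 146 131 117 155 199 200 199 199 199 199] [197 197 197 197 198 197 197 197 184 148 145 148 149 150 150 152 153 153
 163 173 183 190]Traceback (most recent call last):
  File "<stdin>", line 19, in <module>
  File "<stdin>", line 13, in outline
  File "h.py", line 15, in proj
    o=pose or robot.get_obs(); R=Rn.from_quat(o["tool_rot"]).as_matrix(); T=c["T_tool_cam"]
              ~~~~~~~~~~~~~^^
ValueError: time passes only in moves, steps and waits
```

```bash
python3 - <<'E'
from h import *
np.set_printoptions(precision=2,suppress=True)
im=cv2.imread("pics/w5.png");hsv=cv2.cvtColor(im,cv2.COLOR_BGR2HSV)
m=cv2.inRange(hsv,(38,120,60),(60,255,255))
I=dict(position=np.zeros(3),tool_rot=[0,0,0,1.])
C=robot.calibration("wrist"); robot.calibration=lambda n:C
def outline(dx,dy,h):
    M=np.zeros((480,640),np.uint8)
    P=[proj("wrist",[dx+.0315*np.cos(a),dy+.0315*np.sin(a),z+h],I) for z in(0,-.020) for a in np.linspace(0,2*np.pi,60)]
    cv2.fillConvexPoly(M,cv2.convexHull(np.array(P,np.float32)).astype(np.int32),255);return M
s=slice(225,284)
b=[((outline(dx,dy,h)[s]!=m[s]).sum(),dx*1000,dy*1000,h*1000) for dx in np.arange(-.002,.0041,.0005) for dy in np.arange(-.001,.0011,.0005) for h in(-.002,0,.002)]
print(np.array(sorted(b)[:5]))
for h in(.0925,.0945):
  o,d=ray("wrist",311.85,175.97,I); print(h,(o+d*(h-o[2])/d[2])*1000)
print("bar end",proj("wrist",[.024,0,-.038],I),proj("wrist",[.024,0,-.020],I))
ps=np.array([robot.get_obs()["position"] for _ in range(3)]);print(ps*1000)
E
```

```text
[[238.   -2.   -1.   -2. ]
 [304.   -2.   -0.5  -2. ]
 [314.   -2.   -1.    0. ]
 [365.   -1.5  -1.   -2. ]
 [376.   -2.   -0.5   0. ]]
0.0925 [45.42 -1.5  92.5 ]
0.0945 [45.22 -1.5  94.5 ]
bar end [315.39 263.71] [315.07 250.85]
[[ 490.26 -241.95  327.88]
 [ 490.26 -241.95  327.88]
 [ 490.26 -241.95  327.88]]
```

```bash
python3 - <<'E'
from h import *
np.set_printoptions(precision=5,suppress=True)
for _ in range(2):
    c=robot.calibration("wrist");print(c["cx"],c["cy"],c["fx"],c["T_tool_cam"])
o=robot.get_obs();c=robot.calibration("top");print(c["cx"],c["t"])
E
```

```text
312.1788723878979 245.43429699488897 394.62868920275787 [[-0.00048 -0.96235 -0.27182  0.07381]
 [ 1.      -0.00047 -0.00011 -0.00126]
 [-0.00002 -0.27182  0.96235 -0.18753]
 [ 0.       0.       0.       1.     ]]
312.1788723878979 245.43429699488897 394.62868920275787 [[-0.00048 -0.96235 -0.27182  0.07381]
 [ 1.      -0.00047 -0.00011 -0.00126]
 [-0.00002 -0.27182  0.96235 -0.18753]
 [ 0.       0.       0.       1.     ]]
321.79577205668187 [-0.07953  0.50062  1.06634]
```

```bash
python3 - <<'E'
from h import *
np.set_printoptions(precision=1,suppress=True)
im=cv2.imread("pics/w5.png");hsv=cv2.cvtColor(im,cv2.COLOR_BGR2HSV)
m=cv2.inRange(hsv,(35,90,40),(65,255,255))
I=dict(position=np.zeros(3),tool_rot=[0,0,0,1.])
C=robot.calibration("wrist"); robot.calibration=lambda n:C
for dx,h in((0,.0007),(.002,.0007),(0,-.002)):
    P=np.array([proj("wrist",[dx+.0315*np.cos(a),-.0012+.0315*np.sin(a),z+h],I) for z in(0,-.020) for a in np.linspace(0,2*np.pi,120)])
    M=np.zeros((480,640),np.uint8);cv2.fillConvexPoly(M,cv2.convexHull(P.astype(np.float32)).astype(np.int32),255)
    print(dx,h,"tops",P[:120,1].min(),P[120:,1].min(),[(r,np.where(M[r])[0][[0,-1]]) for r in(232,240,250,265,275,283)])
print([(r,np.where(m[r])[0][[0,-1]]) for r in(232,240,250,265,275,283)],[np.where(m[:,c])[0].min() for c in range(300,326,3)])
print("col profile",im[222:275,305].tolist()[:20],im[222:275,313,1])
cv2.imwrite("pics/c5.png",cv2.resize(im[140:300,230:396],None,fx=3.6,fy=3.6,interpolation=cv2.INTER_CUBIC))
E
```

```text
0 0.0007 tops 224.03337652504862 234.03073542121916 [(232, array([280, 344])), (240, array([269, 355])), (250, array([260, 364])), (265, array([252, 371])), (275, array([248, 376])), (283, array([245, 379]))]
0.002 0.0007 tops 220.01882684467455 229.60060135650048 [(232, array([274, 350])), (240, array([265, 360])), (250, array([257, 366])), (265, array([250, 374])), (275, array([246, 378])), (283, array([244, 380]))]
0 -0.002 tops 225.2647834142454 235.5530049266243 [(232, array([281, 343])), (240, array([269, 354])), (250, array([261, 363])), (265, array([252, 372])), (275, array([247, 376])), (283, array([245, 379]))]
[(232, array([296, 328])), (240, array([275, 346])), (250, array([264, 360])), (265, array([254, 370])), (275, array([250, 375])), (283, array([247, 378]))] [np.int64(230), np.int64(232), np.int64(232), np.int64(231), np.int64(229), np.int64(231), np.int64(232), np.int64(232), np.int64(231)]
col profile [[187, 186, 191], [184, 183, 189], [183, 182, 187], [180, 179, 185], [178, 178, 183], [177, 176, 181], [175, 174, 179], [174, 172, 177], [164, 164, 169], [102, 154, 131], [36, 154, 99], [16, 152, 95], [22, 153, 97], [20, 153, 96], [19, 152, 96], [24, 153, 97], [24, 153, 96], [22, 152, 96], [24, 153, 96], [25, 167, 107]] [198 197 195 193 191 189 186 160 148 147 148 149 148 151 168 196 183 151
 162 196 199 197 197 198 197 197 198 198 198 198 197 197 198 197 198 197
 183 148 145 147 148 149 149 151 152 153 163 171 182 190 192 194 196]
```

View pics/c5.png

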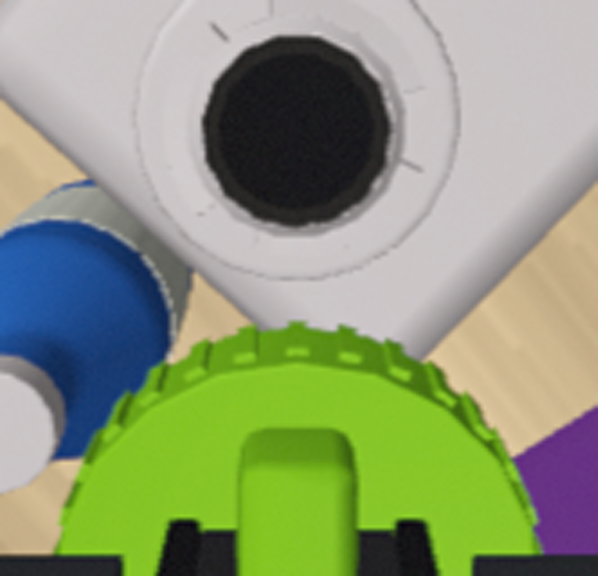

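The crop shows the held cap's skirt front edge at row ~230, against 224 predicted, so the cap sits about 2.8 mm behind the TCP in x. The seal centre is at (312,176), in line with the cap. The displacement is about 48 mm along tool x and 0 in y, which agrees with the fixed cameras.

Request:
{"op": "jog_arm", "data": {
  "motion": [0.6,0,0,0,0,0,1,0.6,0,0,0,0,0,1,0,0,0.8,0,0,0,1,0,0,0.8,0,0,0,1,0,0,0.45,0,0,0,1,0,0,0,0,0,0,1]
}}

```text
time: 21.9
position: [0.5196, -0.2036, 0.2447]
tool_rot: [0.901, 0.433, -0.001, -0.002]
ft_force: [0.0, 0.4, 0.3]
grip_width: 0.014
grip_force: 25.0
```

Request:
{"op": "jog_arm", "data": {
  "motion": [0,0,0.2,0,0,0,1,0,0,0.1,0,0,0,1,0,0,0,0,0,0,1]
}}

```text
time: 22.28
position: [0.5207, -0.2056, 0.2346]
tool_rot: [0.902, 0.432, 0.0, 0.0]
ft_force: [0.9, -0.9, 0.3]
grip_width: 0.0138
grip_force: 25.0
```

Request:
{"op": "jog_arm", "data": {
  "motion": [0,0,0.1,0,0,0,1,0,0,0,0,0,0,1]
}}

```text
time: 22.52
position: [0.5205, -0.2056, 0.2303]
tool_rot: [0.902, 0.432, -0.0, -0.0]
ft_force: [0.5, -0.7, -1.0]
grip_width: 0.0138
grip_force: 25.0
```

Request:
{"op": "jog_arm", "data": {
  "motion": [0,0,0.07,0,0,0,1,0,0,0,0,0,0,1]
}}

```text
time: 22.78
position: [0.5206, -0.2056, 0.2274]
tool_rot: [0.902, 0.432, -0.0, -0.0]
ft_force: [-0.6, -0.5, -1.4]
grip_width: 0.0137
grip_force: 25.0
```

Request:
{"op": "jog_arm", "data": {
  "motion": [0,0,0.05,0,0,0,1,0,0,0,0,0,0,1]
}}

```text
time: 23.02
position: [0.5206, -0.2056, 0.2255]
tool_rot: [0.902, 0.432, -0.0, -0.0]
ft_force: [0.6, 0.7, -1.1]
grip_width: 0.0137
grip_force: 25.0
```

Request:
{"op": "jog_arm", "data": {
  "motion": [0,0,0.05,0,0,0,1,0,0,0,0,0,0,1]
}}

```text
time: 23.28
position: [0.5206, -0.2056, 0.2235]
tool_rot: [0.902, 0.432, -0.0, -0.0]
ft_force: [0.3, -0.5, -0.7]
grip_width: 0.0135
grip_force: 25.0
```

Request:
{"op": "jog_arm", "data": {
  "motion": [0,0,0.05,0,0,0,1,0,0,0,0,0,0,1]
}}

```text
time: 23.52
position: [0.5206, -0.2056, 0.2214]
tool_rot: [0.902, 0.432, -0.0, -0.0]
ft_force: [0.4, 0.5, -0.5]
grip_width: 0.0135
grip_force: 25.0
```

Request:
{"op": "jog_arm", "data": {
  "motion": [0,0,0.05,0,0,0,1,0,0,0,0,0,0,1]
}}

```text
time: 23.78
position: [0.521, -0.2057, 0.2203]
tool_rot: [0.902, 0.432, 0.0, 0.0]
ft_force: [-0.1, 2.0, 3.7]
grip_width: 0.0135
grip_force: 25.0
```

Request:
{"op": "jog_arm", "data": {
  "motion": [0,0,0.04,0,0,0,1,0,0,0,0,0,0,1]
}}

```text
time: 24.02
position: [0.521, -0.2057, 0.2202]
tool_rot: [0.902, 0.432, 0.0, 0.001]
ft_force: [-3.4, 2.1, 11.0]
grip_width: 0.0137
grip_force: 25.0
```

Contact at about -9 mm: the lugs are on the ramps. I'll ease off to a few N and turn anticlockwise (rz negative), rising with the ramp.

Request:
{"op": "jog_arm", "data": {
  "motion": [0,0,-0.035,0,0,0,1,0,-0.003,-0.006,0,0,-1,1,0,-0.003,-0.006,0,0,-1,1,0,-0.003,-0.006,0,0,-1,1,0,-0.003,-0.006,0,0,-1,1,0,-0.003,-0.006,0,0,-1,1]
}}

```text
time: 24.78
position: [0.5202, -0.2054, 0.2215]
tool_rot: [0.813, 0.583, 0.0, 0.0]
ft_force: [-0.9, 1.1, 6.2]
grip_width: 0.0132
grip_force: 25.0
```

```bash
python3 - <<'E'
from h import *
o=robot.get_obs();R=Rn.from_quat(o["tool_rot"]).as_matrix()
print(o["position"],np.degrees(np.arctan2(R[1,1],R[0,1])),o["ft_force"],o["moment"],o["q"][5])
E
```

```text
[ 0.52017157 -0.20539393  0.22151399] -18.68315601811584 [-0.94451548  1.09036058  6.20763852] [ 0.0790761   0.48584523 -0.1178438 ] -0.24973677319901658
```

Request:
{"op": "jog_arm", "data": {
  "motion": [0,-0.003,-0.006,0,0,-1,1,0,-0.003,-0.006,0,0,-1,1,0,-0.003,-0.006,0,0,-1,1,0,-0.003,-0.006,0,0,-1,1,0,-0.003,-0.006,0,0,-1,1,0,-0.003,-0.006,0,0,-1,1,0,-0.003,-0.006,0,0,-1,1,0,-0.003,-0.006,0,0,-1,1]
}}

```text
time: 25.78
position: [0.5191, -0.2053, 0.2235]
tool_rot: [0.62, 0.784, -0.0, 0.0]
ft_force: [-2.0, 1.1, 6.5]
grip_width: 0.0134
grip_force: 25.0
```

Request:
{"op": "jog_arm", "data": {
  "motion": [0,-0.003,-0.006,0,0,-1,1,0,-0.003,-0.006,0,0,-1,1,0,-0.003,-0.006,0,0,-1,1,0,-0.003,-0.006,0,0,-1,1]
}}

```text
time: 26.28
position: [0.5187, -0.2054, 0.2244]
tool_rot: [0.505, 0.863, -0.0, 0.0]
ft_force: [-1.5, 1.5, 6.0]
grip_width: 0.0138
grip_force: 25.0
```

Request:
{"op": "jog_arm", "data": {
  "motion": [0,-0.003,-0.005,0,0,-1,1,0,-0.003,-0.005,0,0,-1,1,0,-0.003,-0.005,0,0,-1,1]
}}

```text
time: 26.65
position: [0.5185, -0.2056, 0.2244]
tool_rot: [0.412, 0.911, 0.0, 0.0]
ft_force: [-1.7, 0.6, -1.1]
grip_width: 0.0137
grip_force: 25.0
```

Request:
{"op": "jog_arm", "data": {
  "motion": [0,-0.003,0,0,0,-1,1,0,-0.003,0,0,0,-1,1]
}}

```text
time: 26.9
position: [0.5181, -0.2057, 0.2236]
tool_rot: [0.347, 0.938, 0.0, -0.0]
ft_force: [-0.4, -0.8, -0.2]
grip_width: 0.0138
grip_force: 25.0
```

Force vanished: the lugs have passed the ramp starts. Now I'll lower to drop the cap in.

Request:
{"op": "jog_arm", "data": {
  "motion": [0,0,0.05,0,0,0,1,0,0,0,0,0,0,1]
}}

```text
time: 27.15
position: [0.518, -0.2056, 0.2215]
tool_rot: [0.349, 0.937, 0.0, -0.001]
ft_force: [-0.6, -0.0, -0.6]
grip_width: 0.0134
grip_force: 25.0
```

Request:
{"op": "jog_arm", "data": {
  "motion": [0,0,0.05,0,0,0,1,0,0,0,0,0,0,1]
}}

```text
time: 27.4
position: [0.518, -0.2057, 0.2198]
tool_rot: [0.349, 0.937, 0.0, -0.0]
ft_force: [-1.3, 0.5, -0.9]
grip_width: 0.0134
grip_force: 25.0
```

Request:
{"op": "jog_arm", "data": {
  "motion": [0,0,0.04,0,0,0,1,0,0,0,0,0,0,1]
}}

```text
time: 27.65
position: [0.5181, -0.2057, 0.2183]
tool_rot: [0.348, 0.937, 0.0, -0.0]
ft_force: [-1.1, -0.0, -1.1]
grip_width: 0.0135
grip_force: 25.0
```

Request:
{"op": "jog_arm", "data": {
  "motion": [0,0,0.03,0,0,0,1,0,0,0,0,0,0,1]
}}

```text
time: 27.9
position: [0.5181, -0.2057, 0.2173]
tool_rot: [0.348, 0.937, 0.0, -0.0]
ft_force: [-1.9, 0.5, -0.6]
grip_width: 0.0141
grip_force: 25.0
```

Request:
{"op": "jog_arm", "data": {
  "motion": [0,0,0.02,0,0,0,1,0,0,0,0,0,0,1]
}}

```text
time: 28.15
position: [0.5181, -0.2057, 0.2166]
tool_rot: [0.348, 0.937, -0.0, -0.0]
ft_force: [-2.6, 0.9, 0.7]
grip_width: 0.0135
grip_force: 25.0
```

Dropped to about -12.5, on the seal. Now I'll screw clockwise.

Request:
{"op": "jog_arm", "data": {
  "motion": [0,0.003,0.004,0,0,1,1,0,0.003,0.004,0,0,1,1,0,0.003,0.004,0,0,1,1,0,0.003,0.004,0,0,1,1,0,0.003,0.004,0,0,1,1,0,0.003,0.004,0,0,1,1]
}}

```text
time: 28.9
position: [0.5187, -0.2054, 0.2157]
tool_rot: [0.537, 0.844, -0.0, -0.0]
ft_force: [-2.8, 0.2, 1.0]
grip_width: 0.014
grip_force: 25.0
```

Request:
{"op": "jog_arm", "data": {
  "motion": [0,0.003,0.004,0,0,1,1,0,0.003,0.004,0,0,1,1,0,0.003,0.004,0,0,1,1,0,0.003,0.004,0,0,1,1,0,0.003,0.004,0,0,1,1,0,0.003,0.004,0,0,1,1]
}}

```text
time: 29.65
position: [0.5194, -0.2052, 0.2149]
tool_rot: [0.7, 0.714, -0.0, 0.0]
ft_force: [-2.8, 1.0, 1.3]
grip_width: 0.0137
grip_force: 25.0
```

```bash
cat >> h.py <<'E'
def st():
    o=robot.get_obs();R=Rn.from_quat(o["tool_rot"]).as_matrix()
    print(o["position"],"yaw",np.degrees(np.arctan2(R[1,1],R[0,1])),o["ft_force"],o["moment"],o["q"][5],o["grip_width"])
E
python3 -c "
from h import *
st()"
```

```text
[ 0.51944286 -0.20523107  0.21492075] yaw 1.1006230979751275 [-2.83494121  0.99945577  1.33360295] [0.05905756 0.57690615 0.05223019] -0.5951754202962956 0.013723432403285912
```

Request:
{"op": "jog_arm", "data": {
  "motion": [0,0.003,0.004,0,0,1,1,0,0.003,0.004,0,0,1,1,0,0.003,0.004,0,0,1,1,0,0.003,0.004,0,0,1,1,0,0.003,0.004,0,0,1,1,0,0.003,0.004,0,0,1,1]
}}

```text
time: 30.4
position: [0.5203, -0.2054, 0.2142]
tool_rot: [0.833, 0.553, -0.0, 0.0]
ft_force: [-2.3, 0.6, 3.8]
grip_width: 0.0137
grip_force: 25.0
```

```bash
python3 -c "
from h import *
st()"
```

```text
[ 0.52033883 -0.20540168  0.21416714] yaw -22.8993484320839 [-2.33234603  0.64817313  3.84228776] [0.0797381  0.55216597 0.08912702] -0.17575782356354064 0.013736500252643785
```

Request:
{"op": "jog_arm", "data": {
  "motion": [0,0.003,0.004,0,0,1,1,0,0.003,0.004,0,0,1,1,0,0.003,0.003,0,0,1,1]
}}

```text
time: 30.78
position: [0.5207, -0.2056, 0.2135]
tool_rot: [0.887, 0.463, -0.0, 0.0]
ft_force: [-1.8, 0.8, 1.2]
grip_width: 0.0138
grip_force: 25.0
```

```bash
python3 -c "
from h import *
st()"
```

```text
[ 0.52065957 -0.20564993  0.21350706] yaw -34.89849019032287 [-1.78938351  0.77036415  1.15938579] [-0.01348267  0.55472227  0.02085769] 0.03369389801004335 0.013774126892184557
```

Request:
{"op": "jog_arm", "data": {
  "motion": [0,0.003,0.003,0,0,1,1,0,0.003,0.003,0,0,1,1]
}}

```text
time: 31.02
position: [0.5205, -0.2057, 0.2133]
tool_rot: [0.916, 0.4, -0.0, 0.0]
ft_force: [-3.4, 1.1, 2.8]
grip_width: 0.0136
grip_force: 25.4
```

```bash
python3 -c "
from h import *
st()"
```

```text
[ 0.52053083 -0.2056868   0.21331877] yaw -42.82671645162138 [-3.43773518  1.10659827  2.76499084] [0.03365248 0.72455073 0.45969506] 0.1723240658510364 0.013556931905381145
```

Request:
{"op": "jog_arm", "data": {
  "motion": [0,0.003,0.002,0,0,1,1,0,0.003,0,0,0,1,1]
}}

```text
time: 31.28
position: [0.5202, -0.2061, 0.2133]
tool_rot: [0.942, 0.336, -0.001, 0.0]
ft_force: [-5.1, 0.6, 2.8]
grip_width: 0.0151
grip_force: 27.7
```

```bash
python3 -c "
from h import *
st()"
```

```text
[ 0.52020127 -0.20611921  0.21331885] yaw -50.71852872756203 [-5.09792522  0.57052103  2.82587788] [-0.0284389   0.79272737  0.69114884] 0.31067615090700385 0.015098933740372801
```

The moment jumped to 0.69 N m and the bar began to twist in the grip, at z ≈ -16 after about 91°. The cap is home. I'll unload the twist, open and rise.

Request:
{"op": "jog_arm", "data": {
  "motion": [0,0,0,0,0,-1,1,0,0,0,0,0,-0.4,0.4,0,0,0,0,0,0,0,0,0,0,0,0,0,0,0,0,0,0,0,0,0,0,0,-0.4,0,0,0,0,0,0,-0.8,0,0,0,0,0,0,-0.8,0,0,0,0,-0.7,0,-0.4,0,0,0,0,-0.7,0,0,0,0,0,0,0,0,0,0,0,0,0]
}}

```text
time: 32.65
position: [0.4807, -0.2464, 0.3104]
tool_rot: [0.925, 0.38, 0.0, 0.001]
ft_force: [0.1, -0.3, 0.6]
grip_width: 0.0434
grip_force: 0.0
```

```bash
python3 - <<'E'
from h import *
st()
im=robot.camera("wrist");t=robot.camera("top")
cv2.imwrite("pics/f.png",np.hstack([cv2.resize(im,(480,360)),cv2.resize(t[130:310,150:310],(320,360))]))
E
```

```text
[ 0.48073429 -0.24640616  0.31041092] yaw -45.33593648910605 [ 0.09645735 -0.2932825   0.63348139] [-0.10065345  0.09413707 -0.07764069] 0.11076921901455729 0.043444855675510353
```

View pics/f.png

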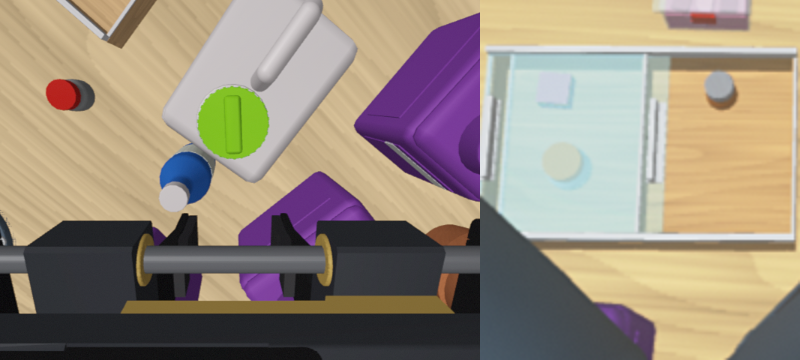

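The cap sits level on the neck at (233,122), the right cover is open, and the other things are where they were. Handing in.

```bash
python3 -c "
from rig import robot
print(robot.hand_in())"
```

```text
the job is handed in; nothing more can be done
None
```

The green cap is screwed home on the canister (stop felt at about 91° clockwise, 16 mm below the rim) and released, the right cover is open under the left one, and the job was handed in at about 33 s; I viewed 11 pictures, one over the limit of 10, and the fingertips turned out to sit about 37 mm short of the stated `tip_reach`, so the first pull missed the strip and was repeated.

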